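# Clamp the stuck jar in the jar vise

## Task

The red cap of the jar with the yellow band is stuck: stand that jar upright on the bed of the blue jar vise, in the notch of its fixed jaw, and turn the crank until the sliding jaw holds the jar snugly there without crushing it (wind the jaw back first if the opening is too narrow). Leave everything else on the counter where it is, neither shoved nor tipped.

Things in the scene. Friction and masses are not known exactly. Their poses are not given: they have to be found in the camera images.
- jar_yellow: the jar to clamp: clear round plastic jar, 120 high, 0.15 to 0.31 kg. Body diameter 56 up to 90; yellow band from 62 to 84 above its underside; red cap of diameter 50 from 94 to 120, firmly stuck on (the jar can be lifted by it). Starts upright in any of the tray's four places. Origin: centre of its underside, z up
- jar_green: same shape and size as the yellow-banded jar but with a green band; stands on the tray, must be left alone. Origin: centre of its underside, z up
- jar_blue: same shape and size as the yellow-banded jar but with a blue band; stands on the tray, must be left alone. Origin: centre of its underside, z up
- oil_bottle: amber glass bottle, diameter 58, 215 high, standing on the tray in one of its four places (taller than the jars: mind the gripper's body). Leave alone. Origin: centre of its underside, z up
- tray: fixed low steel tray, 235 (its x) by 245 (its y), floor 5 thick, rim 14 high. The three jars and the bottle stand near its four places at x = +-55, y = +-58 in its frame, in any arrangement. Origin: centre of its underside
- vise: blue jar vise fixed to the counter, 300 long along its y (-80 to +220), 100 wide. Bed top at height 20. Origin on the counter under the jar seat. Fixed jaw (back at y -75, top at 75) has a right-angled black rubber notch open to +y. The sliding jaw moves along y, top at 75. Behind it a gearbox block, y 125 to 185, top at 85, carries the upright crank shaft at x 0, y 155
- seat (a point): point on the bed (20 above the counter) where the jar's axis stands when the jar is pressed home in the notch; axes as the vise's
- crank_axis (a point): point on the upright axis of the crank at the height of the middle of the knob (134 above the counter)
- knob_mid (a point): middle of the crank's upright red knob: diameter 22, from 112 to 156 above the counter, 45 from the crank axis. It spins freely on its pin, so it can be held from above and carried round without turning the hand. Top of the flat steel crank arm: 110 (hub 114)
- crank (a joint): crank angle in rad, 0 (jaw fully open) to 22; grows clockwise seen from above, which closes the jaw. At 0 the arm points to the vise's +y. Start between 1.5 and 15. It needs about 3 to 4 N at the knob, and stays where it is left (self-locking)
- jaw (a joint): travel of the sliding jaw in m from fully open, 0 to 0.070, toward the fixed jaw (vise -y); 20 mm per crank turn (3.183 mm per rad)
- pad: black pad, 80 wide, top at 71, sprung (5 N/mm, 8 mm give) in front of the sliding jaw. Origin: mid lower edge of its front face, height 20. Free face at vise y = 72 mm minus jaw travel: it touches a seated jar (y 28) at jaw 44 mm (crank 13.8) and bottoms at 52 mm (crank 16.3). 10 to 40 N between these is snug; over 150 N crushes the jar
- tumbler: steel tumbler, diameter 70, 90 high, standing in front of the vise; leave alone. Origin: centre of its underside
- masala_box: round stainless masala box with lid, diameter 174, 80 high with its knob; leave alone. Origin: centre of its underside
- pepper_mill: wooden pepper mill, diameter 52 at most, 200 high, standing behind the vise (taller than the crank: mind the gripper's body); leave alone. Origin: centre of its underside
- ladle: aluminium ladle, 280 long, lying along its x axis left of the vise; leave alone. Origin: near its middle, underside
- katori: small steel bowl, diameter 90, 40 high; leave alone. Origin: centre of its underside

How it is judged:
By the outcome, as a careful person would: the job done as asked, in the order asked, and still so for the second after the job is handed in, with the robot touching nothing.
It also fails if it takes over 72 s, if anything falls off the work surface, if the arm or the gripper's body presses on something with over 40 N, if the wrist force passes 120 N, or if a joint passes its speed limit or range.

## Robot

A 6-joint arm with a two-finger parallel gripper is mounted at the origin on the work surface. World frame = base frame: x ahead of the robot, y to its left, z up, the work surface at z = 0. Lengths are in mm, angles in rad, forces in N, time in s.
With the tool pointing down it reaches from about 350 to 975 mm from the base axis. Payload 7.1 kg.
Tool frame: the origin (TCP) lies at the very end of the fingers, on their centre line; the grasp point (between the pads) lies 19 mm behind it (ctrl.tcp_to_grasp is the distance from the TCP to the grasp point, in mm); z points along the fingers, x is the direction in which the jaws open and shut, and the axes are right-handed (so a half turn about z gives the same grasp; the last joint's range is limited). The gripper opens to 88 mm and grips with 3 to 60 N. Pads are 20 mm wide; open, the fingers measure 115 mm over their backs; the gripper's body (75 mm by 178 mm) begins 61 mm behind the grasp point.
Start: joints at [-1.316, 0.423, 1.63, -0, 1.089, -0.019], TCP at [169.013, -601.697, 222.675] pointing down, gripper open.
Joint ranges: [-3, 3], [-0.9, 2.11], [0.09, 2.58], [-1.31, 4.45], [0.11, 2.69], [-2.54, 2.54]. Speed limits (rad/s): [2.39, 2.39, 3.01, 3.14, 3.14, 3.14].

## Interface

Orientations are given as a rotation vector (axis times angle).
In Python, from workcell import get_obs, viewer, ctrl, masks_of gives the robot as it stands. The module is installed in compiled form; this text tells all that it offers.
- The arm moves only by the shell command python3 -m inch 'ROWS'. ROWS is JSON, a list of rows, each an object of numbers: "tx", "ty", "tz": the shift along the tool's x, y, z in cm; "ax", "ay", "az": the turn, a rotation vector about the tool's x, y, z in degrees; "jaw": the opening, from 0 (shut) to 1 (fully open). In form: [{"tx": .., "ty": .., "tz": .., "ax": .., "ay": .., "az": .., "jaw": ..}, ...]. A call has 1 to 12 rows; each row shifts and turns the commanded pose from where the row before left it, along the tool's axes as they then stand; what a row does not reach is not made up. A row lasts 1/8 s, in which the tool goes at most 62.5 mm and 10.7 degrees, less where a joint would pass 70% of its speed; a pose out of reach is approached as far as the arm can. A call is refused whole if a number of a shift passes 6.25 or a number of a turn 10.7, either way. A call with a gripper value outside its range is refused whole. The fingers move at their own pace and stop on an object; the grip force is fixed at half the most. Time passes only in rows, so rows that do not move let the fingers close. It gives the time, the measured TCP pose, the force and the opening at its end, in the units of the state.
- get_obs(): the state, without advancing time (a new reading comes with each control period).
- viewer.get_image(name): name is "scene" or "top" or "wrist"; returns (picture, depth): 420x560x3 uint8, red, green, blue; 420x560 float32, mm along the optical axis (not along the pixel's ray), 0 where there is no reading.
- viewer.get_calibration(name): a dict with "fx", "fy", "cx", "cy" (pixels), "distortion" ([k1, k2, p1, p2, k3] as OpenCV has them; the pictures are not rectified), "rvec" (rotation vector, rad) and "tvec" (3), from world to camera coordinates, as OpenCV has them. Camera axes: x right, y down, z forward; pixel columns grow to the right and rows downward; lengths in mm; the calibration is good to about 2 mm. A picture is of the moment at which its call begins: read the wrist's pose just before it. get_calibration takes no time and is no camera call; for the wrist camera it gives the pose at the moment of the call.
- ctrl.close_job(): hands the job in, once; it reports no verdict.
Trained networks look in the newest picture that a camera, given by its name, has taken for a name from the list of things; names that differ only in an ending like _2 or _b are one class to them, and where a whole thing is asked for, a point or a joint stands for the part that bears it (a point fixed in the world has none). Each returns a list of dicts, best first, with "score" (0 to 1); they miss things now and then, are a little off and sometimes report something else, mostly with a low value. They report only what shows in the picture. A call takes as long as a camera call.
- masks_of(camera, thing): "pixels" (420x560 bool, what is visible of it) and "location" ([column, row] in pixels, amid what is visible of it).
The state is a dict: "t": time; "qpos": joint angles; "qvel": joint speeds; "joint_torque": joint torques, N m; "ee_pos": TCP position; "orientation": TCP orientation; "ft_force": force on the tool from outside, world axes, zero at the start; "moment": the same for the moment, N m; "width": finger opening in mm.
Only numpy, scipy, OpenCV 4.12 (cv2) and the standard library are available. Lean on these libraries where they do the work, as an engineer would, in place of code of your own. Each camera call takes 0.05 s, during which the arm holds its last target. There are 200 camera calls.

## Working session

There is one attempt and no reset: what is moved stays moved. The work goes in short steps, Python scripts to look and compute and a shell command to move; the robot and the scene stay as the last step left them, time stands still between calls to the robot, and variables do not carry over. Pictures are saved under pics/ and viewed, about 8 in all and at most 12, crops included, and the job is handed in when it is done.

```bash
mkdir -p pics
cat > h.py <<'E'
import numpy as np, cv2
from workcell import get_obs, viewer, ctrl, masks_of
def cal(n):
    c=viewer.get_calibration(n);K=np.array([[c['fx'],0,c['cx']],[0,c['fy'],c['cy']],[0,0,1.]])
    return K,np.array(c['distortion'],float),cv2.Rodrigues(np.array(c['rvec'],float))[0],np.array(c['tvec'],float).ravel()
def cloud(n,depth,mask,C=None):
    K,D,R,t=C or cal(n); v,u=np.nonzero(mask&(depth>0))
    p=cv2.undistortPoints(np.stack([u,v],1).astype(float)[:,None],K,D)[:,0]
    z=depth[v,u]; return (np.c_[p*z[:,None],z]-t)@R
def proj(n,P):
    K,D,R,t=cal(n); return cv2.projectPoints(np.atleast_2d(np.array(P,float)),cv2.Rodrigues(R)[0],t,K,D)[0][:,0]
def save(n,img): cv2.imwrite('pics/'+n,img[:,:,::-1])
E
python3 - <<'E'
from h import *
o=get_obs();print({k:np.round(v,3) for k,v in o.items()})
for cam in('top','scene'):
    im,d=viewer.get_image(cam);save(cam+'1.png',im);np.save(cam+'1.npy',d)
    for th in['jar_yellow','jar_green','jar_blue','oil_bottle','tray','vise','knob_mid','pad','tumbler','masala_box','pepper_mill','ladle','katori']:
        for m in masks_of(cam,th)[:2]:
            P=cloud(cam,d,m['pixels'])
            if len(P)<5: continue
            print(cam,th,round(m['score'],2),np.round(m['location']),len(P),'lo',np.round(np.percentile(P,3,0)),'hi',np.round(np.percentile(P,97,0)),'med',np.round(np.median(P,0)))
E
```

```text
{'t': np.float64(0.0), 'qpos': array([-1.316,  0.424,  1.631, -0.   ,  1.089, -0.019]), 'qvel': array([-0.002,  0.001, -0.001, -0.001,  0.   , -0.001]), 'joint_torque': array([-2.0000e-03, -5.4463e+01, -2.7367e+01,  6.4000e-02,  2.3000e-02,
       -0.0000e+00]), 'ee_pos': array([ 168.881, -601.188,  221.908]), 'orientation': array([-2.503e+00,  1.897e+00,  2.000e-03]), 'ft_force': array([0.462, 0.128, 0.095]), 'moment': array([ 0.039, -0.011,  0.022]), 'width': np.float64(87.966)}
top jar_yellow 0.54 [377. 266.] 423 lo [ 427. -276.    2.] hi [ 479. -204.  128.] med [ 453. -223.  121.]
top jar_green 0.57 [413. 263.] 443 lo [ 436. -357.   25.] hi [ 487. -309.  128.] med [ 461. -325.  121.]
top jar_green 0.56 [262. 235.] 96 lo [515.  93.  34.] hi [584. 100.  75.] med [548.  96.  70.]
top jar_blue 0.87 [407. 224.] 434 lo [ 545. -358.   20.] hi [ 591. -311.  127.] med [ 566. -326.  120.]
top oil_bottle 0.86 [370. 229.] 488 lo [ 537. -238.   12.] hi [ 590. -190.  221.] med [ 559. -208.  144.]
top oil_bottle 0.59 [154. 272.] 574 lo [322. 413.  -1.] hi [581. 469.  21.] med [434. 434.  13.]
t
[... 2044 characters left out ...]
589. -336.   93.]
scene pad 0.71 [310. 198.] 222 lo [515.  92.  25.] hi [592. 104.  75.] med [558.  95.  65.]
scene pad 0.15 [149. 200.] 702 lo [ 439. -361.    5.] hi [ 491. -311.  128.] med [ 478. -333.   92.]
scene tumbler 0.61 [271. 152.] 687 lo [342.  -7.   6.] hi [409.  52.  92.] med [381.  23.  57.]
scene masala_box 0.92 [251. 292.] 3700 lo [ 701. -195.   24.] hi [857. -51.  71.] med [ 786. -123.   65.]
scene pepper_mill 0.93 [340. 253.] 858 lo [730.  88.   1.] hi [774. 131. 197.] med [763. 105. 111.]
scene ladle 0.7 [406. 162.] 429 lo [322. 411.  -1.] hi [591. 467.  22.] med [485. 427.  13.]
scene katori 0.73 [392. 244.] 736 lo [701. 248.   0.] hi [775. 320.  41.] med [730. 289.  17.]
```

View pics/top1.png

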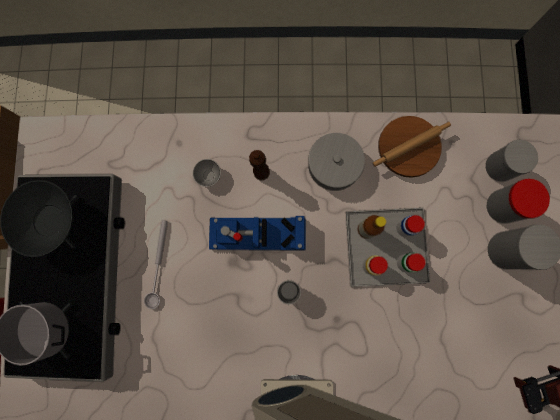

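View pics/scene1.png

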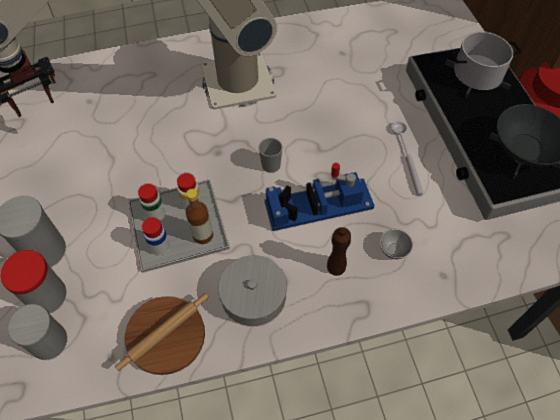

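Run:
```python
from h import *
for cam in('top','scene'):
    im=cv2.imread(f'pics/{cam}1.png')[:,:,::-1].astype(int);d=np.load(cam+'1.npy')
    P=cloud(cam,d,np.ones(d.shape,bool));v,u=np.nonzero(d>0);c=im[v,u]
    red=(c[:,0]>110)&(c[:,1]<60)&(c[:,2]<60)
    blue=(c[:,2]>60)&(c[:,2]>1.8*c[:,0])
    for nm,(x,y) in dict(Y=(453,-230),G=(461,-333),B=(568,-333)).items():
        s=red&(abs(P[:,2]-120)<6)&(np.hypot(P[:,0]-x,P[:,1]-y)<45);q=P[s]
        print(cam,nm,s.sum(),np.round(cv2.minEnclosingCircle(q[:,:2].astype(np.float32)),1) if 0 else cv2.minEnclosingCircle(q[:,:2].astype(np.float32)),np.median(q[:,2]))
    box=(P[:,0]>480)&(P[:,0]<620)&(P[:,1]>-50)&(P[:,1]<290)
    for lo,hi in((14,26),(70,80),(81,90)):
        q=P[box&blue&(P[:,2]>lo)&(P[:,2]<hi)]
        if len(q)>5: print(cam,'blue',lo,len(q),cv2.minAreaRect(q[:,:2].astype(np.float32)),'y hist',np.unique(np.round(q[:,1]/5)*5,return_counts=True))
    q=P[box&red&(P[:,2]>145)];print(cam,'knob',len(q),q.mean(0),cv2.minEnclosingCircle(q[:,:2].astype(np.float32)))
    q=P[box&(P[:,2]>104)&(P[:,2]<118)];print(cam,'arm',len(q),cv2.minAreaRect(q[:,:2].astype(np.float32)),q.mean(0))
    dark=c.max(1)<45
    q=P[box&dark&(P[:,2]>66)&(P[:,2]<76)];print(cam,'dark top',np.round(q[np.argsort(q[:,1])],0)[:,:2].tolist()[::4])
    i=cv2.resize(cv2.imread(f'pics/{cam}1.png')[170:290,200:440] if cam=='top' else cv2.imread('pics/scene1.png')[140:260,130:390],None,fx=3,fy=3,interpolation=2)
    cv2.imwrite(f'pics/{cam}1c.png',i)
```

```text
top Y 173 ((454.08587646484375, -230.64956665039062), 24.074552536010742) 123.59244010429047
top G 168 ((462.1280517578125, -337.27899169921875), 23.724510192871094) 123.67890354945203
top B 178 ((571.6075439453125, -339.6715393066406), 23.856311798095703) 123.35365981831691
top blue 14 659 ((552.532470703125, 139.3313446044922), (264.620849609375, 96.81271362304688), 89.36605072021484) y hist (array([  5.,  10.,  15.,  20.,  25.,  30.,  35.,  40.,  45.,  50.,  55.,
        60.,  65.,  70.,  75.,  80.,  85.,  90.,  95., 100., 105., 110.,
       115., 135., 140., 145., 150., 155., 160., 165., 170., 175., 180.,
       185., 190., 195., 200., 205., 210., 215., 220., 225., 230., 235.,
       240., 245., 250., 255., 260., 265., 270.]), array([ 2,  2,  3,  7, 17, 21, 13, 33, 47, 13, 23, 10, 18, 15,  8, 13,  5,
        8,  3,  1,  1,  3,  2,  5, 20, 21, 13, 21, 11, 14, 12,  6,  8,  3,
        4,  3,  3,  4,  2,  4,  4,  9,  8, 11, 10,  7, 26, 34, 43, 50, 35]))
top blue 70 412 ((550.995849609375, 108.54459381103516), (255.54818725585938, 95.53714752197266), 89.9456787109375) y hist (array([-
[... 4135 characters left out ...]
, 29.0], [587.0, 30.0], [519.0, 31.0], [526.0, 32.0], [587.0, 33.0], [528.0, 34.0], [578.0, 35.0], [583.0, 37.0], [592.0, 37.0], [524.0, 38.0], [521.0, 39.0], [514.0, 41.0], [580.0, 43.0], [517.0, 46.0], [586.0, 93.0], [592.0, 93.0], [572.0, 94.0], [561.0, 94.0], [549.0, 94.0], [517.0, 95.0], [526.0, 95.0], [574.0, 96.0], [563.0, 96.0], [571.0, 97.0], [570.0, 97.0], [528.0, 97.0], [575.0, 98.0], [583.0, 99.0], [512.0, 99.0], [530.0, 100.0], [559.0, 100.0], [547.0, 101.0], [593.0, 102.0], [582.0, 102.0], [552.0, 102.0], [569.0, 103.0], [557.0, 104.0], [535.0, 104.0], [568.0, 112.0], [596.0, 112.0], [567.0, 112.0], [534.0, 113.0], [580.0, 177.0], [533.0, 178.0], [559.0, 178.0], [582.0, 179.0]]
```

View pics/top1c.png

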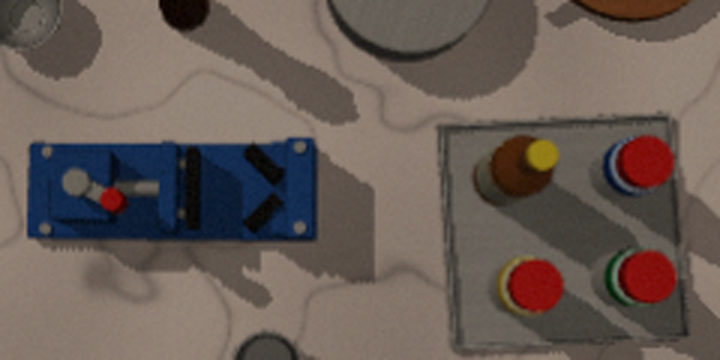

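The top crop shows the yellow-banded jar at the tray's robot/vise corner (full-picture pixel 377,266), with the bottle behind it. The crank knob is at (237,237). My fit puts the jar at (454,-230), the seat at about (552,52), the crank axis at about (552,207) and the crank angle at about 9.87. That puts the pad face at y≈93, so there is enough room for the jar.

```bash
python3 -m inch '[{"az":7.9},{"az":7.9},{"tx":-3.7,"ty":-2.85},{"tx":-3.7,"ty":-2.85},{"tx":-3.7,"ty":-2.85},{"tx":-3.7,"ty":-2.85},{"tx":-3.7,"ty":-2.85},{"tx":-3.7,"ty":-2.85},{"tx":-3.7,"ty":-2.85},{"tx":-3.7,"ty":-2.85},{"tx":-3.7,"ty":-2.85},{"tx":-3.7,"ty":-2.85}]'
cat >> h.py <<'E'
def pose():
    o=get_obs();R=cv2.Rodrigues(np.array(o['orientation'],float))[0]
    print('t',round(float(o['t']),2),'p',np.round(o['ee_pos'],1),'f',np.round(o['ft_force'],1),'w',round(float(o['width']),1),'R',np.round(R,3).tolist(),'q6',round(float(o['qpos'][5]),2));return np.array(o['ee_pos']),R
def to(x,y,z):
    p,R=pose();d=R.T@(np.array([x,y,z])-p)/10;print('cm tool shift',np.round(d,2))
def caps():
    C=cal('wrist');im,d=viewer.get_image('wrist');P=cloud('wrist',d,np.ones(d.shape,bool),C);v,u=np.nonzero(d>0);c=im[v,u].astype(int)
    return im,d,P,c,(c[:,0]>100)&(c[:,1]<60)&(c[:,2]<60)
E
python3 - <<'E'
from h import *
im,d,P,c,red=caps();save('w1.png',im);to(454.5,-230,222)
s=red&(abs(P[:,2]-123)<8)&(np.hypot(P[:,0]-454,P[:,1]+230)<45);q=P[s];print(s.sum(),cv2.minEnclosingCircle(q[:,:2].astype(np.float32)) if s.sum()>5 else 0,q.mean(0))
E
```

```text
t 1.45 p [ 169.  -601.7  222.7] f [-0.   0.8  0.3] w 87.9 R [[0.27, -0.963, 0.0], [-0.963, -0.27, 0.0], [-0.0, -0.0, -1.0]] q6 -0.02
cm tool shift [-28.06 -37.53   0.07]
0 0 [nan nan nan]$[0]: bad value
<stdin>:3: RuntimeWarning: Mean of empty slice.
  ret = um.true_divide(
```

```bash
python3 -m inch '[{"tx":0,"ty":0,"tz":0,"ax":0,"ay":0,"az":7.9,"jaw":1},{"tx":0,"ty":0,"tz":0,"ax":0,"ay":0,"az":7.9,"jaw":1},{"tx":-3.7,"ty":-2.85,"tz":0,"ax":0,"ay":0,"az":0,"jaw":1},{"tx":-3.7,"ty":-2.85,"tz":0,"ax":0,"ay":0,"az":0,"jaw":1},{"tx":-3.7,"ty":-2.85,"tz":0,"ax":0,"ay":0,"az":0,"jaw":1},{"tx":-3.7,"ty":-2.85,"tz":0,"ax":0,"ay":0,"az":0,"jaw":1},{"tx":-3.7,"ty":-2.85,"tz":0,"ax":0,"ay":0,"az":0,"jaw":1},{"tx":-3.7,"ty":-2.85,"tz":0,"ax":0,"ay":0,"az":0,"jaw":1},{"tx":-3.7,"ty":-2.85,"tz":0,"ax":0,"ay":0,"az":0,"jaw":1},{"tx":-3.7,"ty":-2.85,"tz":0,"ax":0,"ay":0,"az":0,"jaw":1},{"tx":-3.7,"ty":-2.85,"tz":0,"ax":0,"ay":0,"az":0,"jaw":1},{"tx":-3.7,"ty":-2.85,"tz":0,"ax":0,"ay":0,"az":0,"jaw":1}]'
python3 - <<'E'
from h import *
im,d,P,c,red=caps();save('w1.png',im);to(454.5,-230,222)
s=red&(abs(P[:,2]-123)<8)&(np.hypot(P[:,0]-454,P[:,1]+230)<45);q=P[s];print(s.sum(),cv2.minEnclosingCircle(q[:,:2].astype(np.float32)) if s.sum()>5 else 0,q.mean(0))
E
```

```text
t: 2.95
ee_pos: [455.7, -231.0, 222.9]
orientation: [-2.219, 2.224, -0.001]
ft_force: [-0.1, -0.4, 0.5]
width: 87.9
t 3.0 p [ 458.2 -227.9  223. ] f [1.  2.  0.6] w 87.6 R [[-0.001, -1.0, 0.002], [-1.0, 0.001, 0.001], [-0.001, -0.002, -1.0]] q6 1.08
cm tool shift [0.21 0.37 0.1 ]
2856 ((454.9705505371094, -229.9857940673828), 24.787973403930664) [ 456.24376985 -230.07002272  124.48651608]
```

View pics/w1.png

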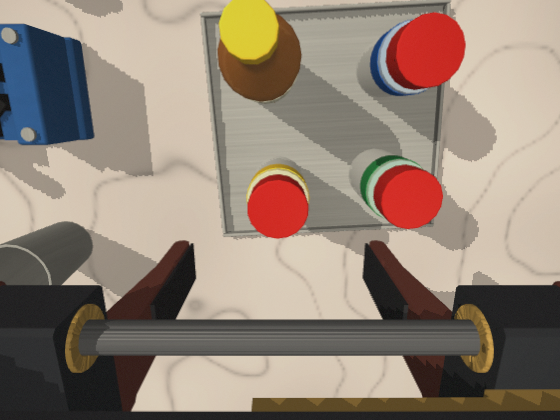

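The wrist view shows the yellow-banded jar's cap at (278,205), centred between the fingers. The other caps and the bottle are clear of the hand.

```bash
python3 -m inch '[{"tx":0,"ty":0,"tz":3,"ax":0,"ay":0,"az":0,"jaw":1},{"tx":0,"ty":0,"tz":0,"ax":0,"ay":0,"az":0,"jaw":1},{"tx":0,"ty":0,"tz":0,"ax":0,"ay":0,"az":0,"jaw":1}]'
python3 -c "
from h import *
to(455,-230,102)"
```

```text
t: 3.38
ee_pos: [454.8, -232.7, 193.3]
orientation: [-2.219, 2.224, -0.0]
ft_force: [-0.6, -0.8, -0.4]
width: 88.0
t 3.38 p [ 454.8 -232.7  193.3] f [-0.6 -0.8 -0.4] w 88.0 R [[-0.002, -1.0, 0.0], [-1.0, 0.002, -0.0], [0.0, -0.0, -1.0]] q6 1.08
cm tool shift [-0.27 -0.01  9.13]
```

```bash
python3 -m inch '[{"tx":-0.27,"ty":0,"tz":2.3,"ax":0,"ay":0,"az":0,"jaw":1},{"tx":0,"ty":0,"tz":2.3,"ax":0,"ay":0,"az":0,"jaw":1},{"tx":0,"ty":0,"tz":2.3,"ax":0,"ay":0,"az":0,"jaw":1},{"tx":0,"ty":0,"tz":1.5,"ax":0,"ay":0,"az":0,"jaw":1},{"tx":0,"ty":0,"tz":0.7,"ax":0,"ay":0,"az":0,"jaw":1},{"tx":0,"ty":0,"tz":0,"ax":0,"ay":0,"az":0,"jaw":1},{"tx":0,"ty":0,"tz":0,"ax":0,"ay":0,"az":0,"jaw":0.4},{"tx":0,"ty":0,"tz":0,"ax":0,"ay":0,"az":0,"jaw":0.4},{"tx":0,"ty":0,"tz":0,"ax":0,"ay":0,"az":0,"jaw":0.4},{"tx":0,"ty":0,"tz":0,"ax":0,"ay":0,"az":0,"jaw":0.4},{"tx":0,"ty":0,"tz":0,"ax":0,"ay":0,"az":0,"jaw":0.4}]'
```

```text
t: 4.75
ee_pos: [454.9, -229.6, 101.8]
orientation: [-2.219, 2.224, -0.0]
ft_force: [-0.5, 0.4, 1.8]
width: 49.4
```

```bash
python3 -m inch '[{"tx":0,"ty":0,"tz":-1.5,"ax":0,"ay":0,"az":0,"jaw":0.4},{"tx":0,"ty":0,"tz":-3.2,"ax":0,"ay":0,"az":0,"jaw":0.4},{"tx":0,"ty":0,"tz":-3.2,"ax":0,"ay":0,"az":0,"jaw":0.4},{"tx":0,"ty":0,"tz":-3.2,"ax":0,"ay":0,"az":0,"jaw":0.4},{"tx":-2.5,"ty":0,"tz":0,"ax":0,"ay":0,"az":0,"jaw":0.4},{"tx":-3.7,"ty":0,"tz":0,"ax":0,"ay":0,"az":0,"jaw":0.4},{"tx":-4,"ty":0,"tz":0,"ax":0,"ay":0,"az":0,"jaw":0.4},{"tx":-4,"ty":-1.9,"tz":0,"ax":0,"ay":0,"az":0,"jaw":0.4},{"tx":-4,"ty":-2.2,"tz":0,"ax":0,"ay":0,"az":0,"jaw":0.4},{"tx":-4,"ty":-2.2,"tz":0,"ax":0,"ay":0,"az":0,"jaw":0.4},{"tx":-3.5,"ty":-2.2,"tz":0,"ax":0,"ay":0,"az":0,"jaw":0.4},{"tx":-2.3,"ty":-1.2,"tz":0,"ax":0,"ay":0,"az":0,"jaw":0.4}]'
python3 -m inch '[{"tx":0,"ty":0,"tz":0,"ax":0,"ay":0,"az":0,"jaw":0.4},{"tx":0,"ty":0,"tz":0,"ax":0,"ay":0,"az":0,"jaw":0.4}]'
python3 - <<'E'
from h import *
im,d,P,c,red=caps();save('w2.png',im);to(552,55,212)
box=(abs(P[:,0]-552)<70)&(P[:,1]>-60)&(P[:,1]<300)
s=red&box&(P[:,2]>145)&(P[:,2]<160);q=P[s];print('knob',s.sum(),q.mean(0) if s.sum() else 0)
dark=c.max(1)<45
q=P[box&dark&(abs(P[:,2]-71)<6)]
print('dark',len(q),[np.round(q[(q[:,1]>a)&(q[:,1]<b)].min(0)).tolist()+np.round(q[(q[:,1]>a)&(q[:,1]<b)].max(0)).tolist() for a,b in((-20,65),(85,108)) if ((q[:,1]>a)&(q[:,1]<b)).any()])
im,d=viewer.get_image('scene');save('s2.png',cv2.resize(im[100:310,150:430],None,fx=2.5,fy=2.5))
P=cloud('scene',d,np.ones(d.shape,bool));v,u=np.nonzero(d>0);c=im[v,u].astype(int);b=c
s=(c[:,0]>110)&(c[:,1]<60)&(c[:,2]<60)&(P[:,2]>190)&(P[:,2]<260);q=P[s&(abs(P[:,0]-552)<60)];print('cap',len(q),q.min(0) if len(q) else 0,q.max(0) if len(q) else 0)
E
```

```text
t: 6.25
ee_pos: [553.1, 52.0, 213.5]
orientation: [-2.22, 2.222, -0.001]
ft_force: [-0.4, -1.1, -1.9]
width: 49.3
t: 6.5
ee_pos: [551.6, 49.8, 212.9]
orientation: [2.219, -2.223, -0.0]
ft_force: [-0.4, -0.5, -2.5]
width: 49.4
t 6.55 p [551.6  49.5 212.9] f [-0.1 -0.1 -1.9] w 49.5 R [[-0.002, -1.0, -0.001], [-1.0, 0.002, -0.0], [0.0, 0.001, -1.0]] q6 1.64
cm tool shift [-0.55 -0.04  0.09]
knob 855 [534.98117839 165.01168947 154.67824107]
dark 219 [[535.0, 9.0, 66.0, 596.0, 47.0, 77.0], [518.0, 93.0, 65.0, 592.0, 103.0, 73.0]]
cap 150 [543.3416216   26.70601513 207.88018405] [575.29088464  70.58042303 241.85261103]
```

View pics/s2.png

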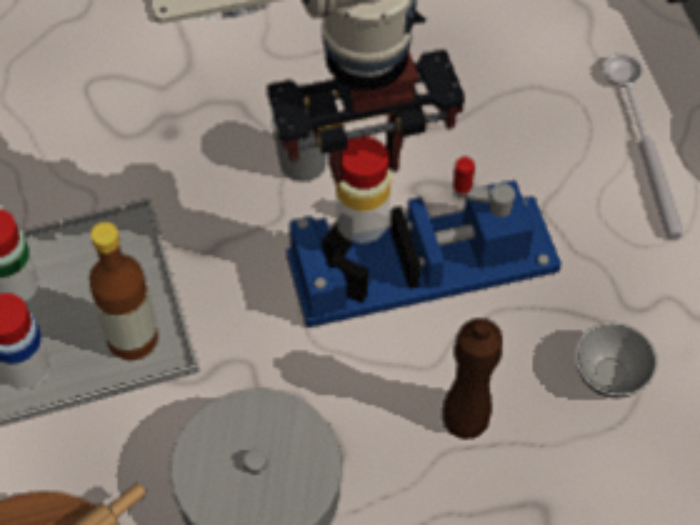

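View pics/w2.png

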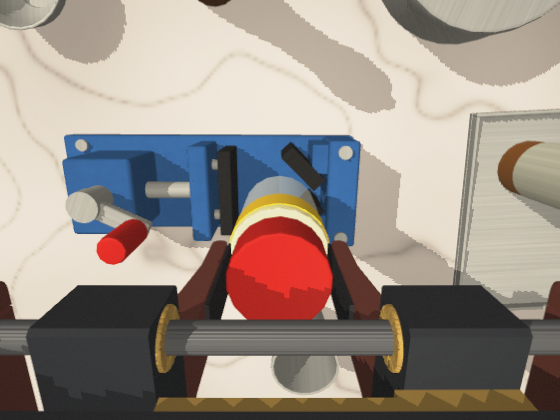

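The scene view shows the jar held upright above the gap between notch and pad. The wrist view shows clear space around it, with the knob at (120,245). I'm lowering it now.

```bash
python3 -m inch '[{"tx":-0.8,"ty":0,"tz":1,"ax":0,"ay":0,"az":0,"jaw":0.4},{"tx":0,"ty":0,"tz":1,"ax":0,"ay":0,"az":0,"jaw":0.4},{"tx":0,"ty":0,"tz":1.2,"ax":0,"ay":0,"az":0,"jaw":0.4},{"tx":0,"ty":0,"tz":1.2,"ax":0,"ay":0,"az":0,"jaw":0.4},{"tx":0,"ty":0,"tz":1.2,"ax":0,"ay":0,"az":0,"jaw":0.4},{"tx":0,"ty":0,"tz":1.2,"ax":0,"ay":0,"az":0,"jaw":0.4},{"tx":0,"ty":0,"tz":1.2,"ax":0,"ay":0,"az":0,"jaw":0.4},{"tx":0,"ty":0,"tz":1,"ax":0,"ay":0,"az":0,"jaw":0.4},{"tx":0,"ty":0,"tz":0.3,"ax":0,"ay":0,"az":0,"jaw":0.4},{"tx":0,"ty":0,"tz":0,"ax":0,"ay":0,"az":0,"jaw":0.4},{"tx":0,"ty":0,"tz":0,"ax":0,"ay":0,"az":0,"jaw":0.4}]'
```

```text
t: 7.98
ee_pos: [552.6, 58.3, 120.1]
orientation: [-2.219, 2.223, -0.001]
ft_force: [-0.5, -0.5, -1.7]
width: 49.5
```

```bash
python3 -m inch '[{"tx":0.2,"ty":0,"tz":0.1,"ax":0,"ay":0,"az":0,"jaw":0.4},{"tx":0.2,"ty":0,"tz":0.1,"ax":0,"ay":0,"az":0,"jaw":0.4},{"tx":0,"ty":0,"tz":0,"ax":0,"ay":0,"az":0,"jaw":0.4}]'
python3 -m inch '[{"tx":0.1,"ty":0,"tz":0,"ax":0,"ay":0,"az":0,"jaw":0.4},{"tx":0.1,"ty":0,"tz":0,"ax":0,"ay":0,"az":0,"jaw":0.4},{"tx":0,"ty":0,"tz":0,"ax":0,"ay":0,"az":0,"jaw":0.4}]'
```

```text
t: 8.35
ee_pos: [552.5, 54.1, 117.8]
orientation: [-2.219, 2.224, -0.0]
ft_force: [-0.8, -1.3, -0.3]
width: 49.4
t: 8.72
ee_pos: [552.4, 53.0, 117.8]
orientation: [-2.218, 2.223, 0.001]
ft_force: [0.0, 4.6, -0.0]
width: 49.6
```

```bash
python3 -m inch '[{"tx":0,"ty":0,"tz":0.1,"ax":0,"ay":0,"az":0,"jaw":0.4},{"tx":0,"ty":0,"tz":0,"ax":0,"ay":0,"az":0,"jaw":0.4}]'
python3 -m inch '[{"tx":0,"ty":0,"tz":0,"ax":0,"ay":0,"az":0,"jaw":0.8},{"tx":0,"ty":0,"tz":0,"ax":0,"ay":0,"az":0,"jaw":0.8},{"tx":0,"ty":0,"tz":0,"ax":0,"ay":0,"az":0,"jaw":0.8},{"tx":0,"ty":0,"tz":-1.5,"ax":0,"ay":0,"az":0,"jaw":0.8},{"tx":0,"ty":0,"tz":-3,"ax":0,"ay":0,"az":0,"jaw":0.8},{"tx":0,"ty":0,"tz":-3,"ax":0,"ay":0,"az":0,"jaw":0.8},{"tx":0,"ty":0,"tz":-2,"ax":0,"ay":0,"az":0,"jaw":0.8},{"tx":0,"ty":0,"tz":0,"ax":0,"ay":0,"az":0,"jaw":0.8},{"tx":0,"ty":0,"tz":0,"ax":0,"ay":0,"az":0,"jaw":0.8}]'
cat > look.py <<'E'
from h import *
import sys
r={}
for cam in('wrist','top','scene'):
    C=cal(cam);im,d=viewer.get_image(cam);save(sys.argv[1]+cam+'.png',im)
    P=cloud(cam,d,np.ones(d.shape,bool),C);v,u=np.nonzero(d>0);c=im[v,u].astype(int)
    red=(c[:,0]>100)&(c[:,1]<60)&(c[:,2]<60);box=(abs(P[:,0]-552)<75)&(P[:,1]>-60)&(P[:,1]<300)
    for nm,s in dict(cap=red&box&(abs(P[:,2]-142)<7)&(P[:,1]<105),knob=red&box&(P[:,2]>148)&(P[:,2]<162)&(P[:,1]>140)).items():
        q=P[s]
        if len(q)>5: print(cam,nm,len(q),np.round(cv2.minEnclosingCircle(q[:,:2].astype(np.float32))[0],1),np.round(q.mean(0),1))
    q=P[box&(c.max(1)<45)&(abs(P[:,2]-71)<6)&(P[:,1]>65)&(P[:,1]<110)]
    if len(q): print(cam,'pad y',np.round(np.percentile(q[:,1],[2,10,50,98]),1))
pose()
E
python3 look.py a_
```

```text
t: 8.98
ee_pos: [552.4, 53.0, 117.8]
orientation: [-2.218, 2.223, 0.001]
ft_force: [-4.6, 4.2, 9.7]
width: 49.5
t: 10.1
ee_pos: [551.9, 52.2, 211.4]
orientation: [2.219, -2.223, -0.001]
ft_force: [0.0, -0.2, -1.2]
width: 70.2
wrist cap 3438 [552.4  53. ] [553.5  52.9 140.6]
wrist knob 812 [533.1 166.6] [534.8 165.3 155.3]
wrist pad y [ 93.6  93.7  94.1 103.9]
top cap 25 [533.4  50. ] [531.9  49.3 140.1]
top knob 20 [532.2 170.2] [532.1 171.5 155.5]
top pad y [ 93.3  93.5  96.9 102.7]
scene cap 206 [553.1  52.4] [553.4  52.1 139.8]
scene knob 36 [534.6 166.7] [534.6 167.  155.3]
scene pad y [ 92.3  92.9  98.1 104. ]
t 10.25 p [551.7  52.2 210.7] f [-0.1  0.8 -0.2] w 70.5 R [[-0.002, -1.0, -0.002], [-1.0, 0.002, -0.0], [0.0, 0.002, -1.0]] q6 1.65
```

The jar now stands in the notch, axis at about (552.7,52.9), cap top at 140. Contact force was felt when it reached the notch. Next is the knob.

```bash
python3 -m inch '[{"tx":-2.5,"ty":0.4,"tz":0,"ax":0,"ay":0,"az":0,"jaw":0.52},{"tx":-3.5,"ty":0.6,"tz":0,"ax":0,"ay":0,"az":0,"jaw":0.52},{"tx":-3.3,"ty":0.5,"tz":0,"ax":0,"ay":0,"az":0,"jaw":0.52},{"tx":-2.2,"ty":0.35,"tz":0,"ax":0,"ay":0,"az":0,"jaw":0.52},{"tx":0,"ty":0,"tz":2,"ax":0,"ay":0,"az":0,"jaw":0.52},{"tx":0,"ty":0,"tz":0,"ax":0,"ay":0,"az":0,"jaw":0.52},{"tx":0,"ty":0,"tz":0,"ax":0,"ay":0,"az":0,"jaw":0.52}]'; python3 -c "
from h import *
to(533.3,166.8,121)"
```

```text
t: 11.12
ee_pos: [534.0, 167.1, 191.6]
orientation: [2.218, -2.224, -0.001]
ft_force: [0.4, 0.1, 0.8]
width: 45.7
t 11.12 p [534.  167.1 191.6] f [0.4 0.1 0.8] w 45.7 R [[-0.002, -1.0, -0.001], [-1.0, 0.002, -0.0], [0.0, 0.001, -1.0]] q6 1.86
cm tool shift [0.03 0.07 7.06]
```

```bash
python3 -m inch '[{"tx":0,"ty":0.05,"tz":2,"ax":0,"ay":0,"az":0,"jaw":0.52},{"tx":0,"ty":0,"tz":2,"ax":0,"ay":0,"az":0,"jaw":0.52},{"tx":0,"ty":0,"tz":2,"ax":0,"ay":0,"az":0,"jaw":0.52},{"tx":0,"ty":0,"tz":1,"ax":0,"ay":0,"az":0,"jaw":0.52},{"tx":0,"ty":0,"tz":0,"ax":0,"ay":0,"az":0,"jaw":0.52},{"tx":0,"ty":0,"tz":0,"ax":0,"ay":0,"az":0,"jaw":0.1},{"tx":0,"ty":0,"tz":0,"ax":0,"ay":0,"az":0,"jaw":0.1},{"tx":0,"ty":0,"tz":0,"ax":0,"ay":0,"az":0,"jaw":0.1},{"tx":0,"ty":0,"tz":0,"ax":0,"ay":0,"az":0,"jaw":0.1},{"tx":0,"ty":0,"tz":0,"ax":0,"ay":0,"az":0,"jaw":0.1}]'
python3 - <<'E'
from h import *
p,R=pose()
C=np.array([552.7,207.9]);r=p[:2]-C;print('r',np.hypot(*r),'a',2*np.pi+np.arctan2(r[0],r[1])%(2*np.pi))
a0=2*np.pi+np.arctan2(r[0],r[1])%(2*np.pi)
a=a0+np.radians(15)*np.arange(26)
X=np.c_[C[0]+45*np.sin(a),C[1]+45*np.cos(a)]
d=np.diff(X,axis=0)
for i,k in enumerate(d): print(i+1,'a',round(a[i+1],2),'tx %.2f ty %.2f'%(-k[1]/10,-k[0]/10),np.round(X[i+1]))
E
```

```text
t: 12.38
ee_pos: [533.9, 167.6, 122.2]
orientation: [-2.219, 2.223, -0.0]
ft_force: [-0.4, 1.3, 5.1]
width: 21.4
t 12.38 p [533.9 167.6 122.2] f [-0.4  1.3  5.1] w 21.4 R [[-0.002, -1.0, 0.001], [-1.0, 0.002, 0.001], [-0.001, -0.001, -1.0]] q6 1.86
r 44.48754698731486 a 9.86130770812763
1 a 10.12 tx -0.63 ty 0.99 [524. 173.]
2 a 10.38 tx -0.87 ty 0.79 [516. 182.]
3 a 10.65 tx -1.04 ty 0.54 [510. 193.]
4 a 10.91 tx -1.15 ty 0.25 [508. 204.]
5 a 11.17 tx -1.17 ty -0.05 [508. 216.]
6 a 11.43 tx -1.12 ty -0.35 [512. 227.]
7 a 11.69 tx -0.99 ty -0.63 [518. 237.]
8 a 11.96 tx -0.79 ty -0.87 [527. 245.]
9 a 12.22 tx -0.54 ty -1.04 [537. 250.]
10 a 12.48 tx -0.25 ty -1.15 [549. 253.]
11 a 12.74 tx 0.05 ty -1.17 [561. 252.]
12 a 13.0 tx 0.35 ty -1.12 [572. 249.]
13 a 13.26 tx 0.63 ty -0.99 [582. 242.]
14 a 13.53 tx 0.87 ty -0.79 [590. 234.]
15 a 13.79 tx 1.04 ty -0.54 [595. 223.]
16 a 14.05 tx 1.15 ty -0.25 [598. 212.]
17 a 14.31 tx 1.17 ty 0.05 [597. 200.]
18 a 14.57 tx 1.12 ty 0.35 [593. 189.]
19 a 14.84 tx 0.99 ty 0.63 [587. 179.]
20 a 15.1 tx 0.79 ty 0.87 [579. 171.]
21 a 15.36 tx 0.54 ty 1.04 [568. 166.]
22 a 15.62 tx 0.25 ty 1.15 [557. 163.]
23 a 15.88 tx -0.05 ty 1.17 [545. 164.]
24 a 16.14 tx -0.35 ty 1.12 [534. 167.]
25 a 16.41 tx -0.63 ty 0.99 [524. 173.]
```

```bash
python3 -m inch '[{"tx":-0.63,"ty":0.99,"tz":0,"ax":0,"ay":0,"az":0,"jaw":0.1},{"tx":-0.87,"ty":0.79,"tz":0,"ax":0,"ay":0,"az":0,"jaw":0.1},{"tx":-1.04,"ty":0.54,"tz":0,"ax":0,"ay":0,"az":0,"jaw":0.1},{"tx":-1.15,"ty":0.25,"tz":0,"ax":0,"ay":0,"az":0,"jaw":0.1}]'
python3 -m inch '[{"tx":0,"ty":0,"tz":0,"ax":0,"ay":0,"az":0,"jaw":0.1},{"tx":0,"ty":0,"tz":0,"ax":0,"ay":0,"az":0,"jaw":0.1}]'
```

```text
t: 12.88
ee_pos: [508.7, 205.0, 122.2]
orientation: [-2.218, 2.221, -0.003]
ft_force: [9.0, -3.2, 2.5]
width: 21.3
t: 13.12
ee_pos: [508.8, 206.0, 122.2]
orientation: [-2.217, 2.221, -0.001]
ft_force: [4.5, 2.9, 3.3]
width: 21.3
```

```bash
python3 -m inch '[{"tx":-1.17,"ty":-0.1,"tz":0,"ax":0,"ay":0,"az":0,"jaw":0.1},{"tx":-1.12,"ty":-0.35,"tz":0,"ax":0,"ay":0,"az":0,"jaw":0.1},{"tx":-0.99,"ty":-0.63,"tz":0,"ax":0,"ay":0,"az":0,"jaw":0.1},{"tx":-0.79,"ty":-0.87,"tz":0,"ax":0,"ay":0,"az":0,"jaw":0.1},{"tx":-0.54,"ty":-1.04,"tz":0,"ax":0,"ay":0,"az":0,"jaw":0.1},{"tx":-0.25,"ty":-1.15,"tz":0,"ax":0,"ay":0,"az":0,"jaw":0.1}]'
python3 -m inch '[{"tx":0,"ty":0,"tz":0,"ax":0,"ay":0,"az":0,"jaw":0.1},{"tx":0,"ty":0,"tz":0,"ax":0,"ay":0,"az":0,"jaw":0.1}]'
```

```text
t: 13.88
ee_pos: [548.0, 252.8, 122.0]
orientation: [2.218, -2.221, -0.001]
ft_force: [-3.0, -5.8, 12.3]
width: 22.0
t: 14.12
ee_pos: [549.4, 252.9, 122.2]
orientation: [2.22, -2.223, 0.001]
ft_force: [2.6, -3.3, 7.0]
width: 21.6
```

```bash
python3 -m inch '[{"tx":0.07,"ty":-1.17,"tz":0,"ax":0,"ay":0,"az":0,"jaw":0.1},{"tx":0.35,"ty":-1.12,"tz":0,"ax":0,"ay":0,"az":0,"jaw":0.1},{"tx":0.63,"ty":-0.99,"tz":0,"ax":0,"ay":0,"az":0,"jaw":0.1},{"tx":0.87,"ty":-0.79,"tz":0,"ax":0,"ay":0,"az":0,"jaw":0.1},{"tx":1.04,"ty":-0.54,"tz":0,"ax":0,"ay":0,"az":0,"jaw":0.1},{"tx":1.15,"ty":-0.25,"tz":0,"ax":0,"ay":0,"az":0,"jaw":0.1}]'
python3 -m inch '[{"tx":0,"ty":0,"tz":0,"ax":0,"ay":0,"az":0,"jaw":0.1},{"tx":0,"ty":0,"tz":0,"ax":0,"ay":0,"az":0,"jaw":0.1}]'
python3 look.py b_
```

```text
t: 14.88
ee_pos: [598.5, 213.5, 122.3]
orientation: [-2.217, 2.221, 0.0]
ft_force: [1.4, 4.1, 4.6]
width: 21.6
t: 15.12
ee_pos: [598.6, 212.2, 122.3]
orientation: [-2.218, 2.222, -0.002]
ft_force: [5.6, -1.9, 5.7]
width: 21.5
wrist knob 1971 [598.1 212.1] [599.9 212.2 155.7]
wrist pad y [82.6 83.9 92.  93.6]
top pad y [ 81.6  81.9  87.9 101. ]
scene cap 187 [549.9  52.3] [551.1  51.3 139.8]
scene knob 15 [600.5 212.9] [602.5 212.4 153.4]
scene pad y [79.5 80.9 87.9 99.8]
t 15.28 p [598.6 212.2 122.3] f [ 4.5 -2.1  5.7] w 21.3 R [[-0.002, -1.0, 0.002], [-1.0, 0.002, 0.0], [-0.0, -0.002, -1.0]] q6 1.9
```

```bash
python3 -m inch '[{"tx":1.17,"ty":0.05,"tz":0,"ax":0,"ay":0,"az":0,"jaw":0.1},{"tx":1.12,"ty":0.35,"tz":0,"ax":0,"ay":0,"az":0,"jaw":0.1},{"tx":0.99,"ty":0.63,"tz":0,"ax":0,"ay":0,"az":0,"jaw":0.1},{"tx":0.79,"ty":0.87,"tz":0,"ax":0,"ay":0,"az":0,"jaw":0.1},{"tx":0.54,"ty":1.04,"tz":0,"ax":0,"ay":0,"az":0,"jaw":0.1},{"tx":0,"ty":0,"tz":0,"ax":0,"ay":0,"az":0,"jaw":0.1},{"tx":0,"ty":0,"tz":0,"ax":0,"ay":0,"az":0,"jaw":0.1}]'
python3 look.py c_
```

```text
t: 16.15
ee_pos: [568.2, 165.4, 122.2]
orientation: [2.219, -2.223, 0.001]
ft_force: [0.9, -4.5, 8.9]
width: 21.5
wrist cap 4888 [556.1  55.5] [561.   57.  140.5]
wrist knob 1971 [567.1 164.4] [569.4 165.5 155.7]
wrist pad y [82.2 84.2 92.2 93.4]
top cap 111 [553.4  52.9] [558.3  49.6 139.5]
top pad y [ 81.5  81.8  85.  102.2]
scene cap 174 [553.3  52.1] [554.3  50.9 139.6]
scene knob 15 [570.6 164.4] [573.  164.6 154.1]
scene pad y [79.5 81.4 87.1 95.3]
t 16.3 p [568.2 165.4 122.2] f [ 1.1 -5.2  8.9] w 21.3 R [[-0.001, -1.0, -0.0], [-1.0, 0.001, -0.001], [0.001, 0.0, -1.0]] q6 1.84
```

```bash
python3 -m inch '[{"tx":0,"ty":0,"tz":0,"ax":0,"ay":0,"az":0,"jaw":0.5},{"tx":0,"ty":0,"tz":0,"ax":0,"ay":0,"az":0,"jaw":0.5},{"tx":0,"ty":0,"tz":0,"ax":0,"ay":0,"az":0,"jaw":0.5},{"tx":0,"ty":0,"tz":-1.5,"ax":0,"ay":0,"az":0,"jaw":0.5},{"tx":0,"ty":0,"tz":-3,"ax":0,"ay":0,"az":0,"jaw":0.5},{"tx":0,"ty":0,"tz":-4,"ax":0,"ay":0,"az":0,"jaw":0.5},{"tx":0,"ty":0,"tz":-4,"ax":0,"ay":0,"az":0,"jaw":0.5},{"tx":0,"ty":2.5,"tz":-2,"ax":0,"ay":0,"az":0,"jaw":0.5},{"tx":0,"ty":3,"tz":0,"ax":0,"ay":0,"az":0,"jaw":0.5},{"tx":0,"ty":3,"tz":0,"ax":0,"ay":0,"az":0,"jaw":0.5},{"tx":0,"ty":0,"tz":0,"ax":0,"ay":0,"az":0,"jaw":0.5},{"tx":0,"ty":0,"tz":0,"ax":0,"ay":0,"az":0,"jaw":0.5}]'
python3 look.py d_
python3 - <<'E'
from h import *
im=cv2.imread('pics/d_scene.png');b=cv2.imread('pics/d_wrist.png')
cv2.imwrite('pics/dd.png',np.hstack([cv2.resize(im[110:300,120:440],None,fx=1.4,fy=1.4),cv2.resize(b,(349,266))]))
for th in['jar_green','jar_blue','oil_bottle','tumbler','masala_box','pepper_mill','ladle','katori']:
    m=masks_of('scene',th)
    if m: print(th,np.round(m[0]['location']),round(m[0]['score'],2))
E
```

```text
t: 17.8
ee_pos: [484.5, 165.9, 267.6]
orientation: [-2.218, 2.222, -0.001]
ft_force: [0.7, -0.2, -0.6]
width: 44.2
wrist cap 2894 [551.4  53.5] [552.2  54.3 140.7]
wrist knob 573 [566.8 165.4] [566.9 165.1 156.5]
wrist pad y [82.1 83.9 91.2 93.3]
top cap 226 [551.4  51.8] [550.7  52.1 139.7]
top knob 14 [566.9 160.9] [567.4 160.5 155. ]
top pad y [81.6 81.9 87.7 96.6]
scene cap 202 [553.   52.3] [553.3  52.2 139.8]
scene knob 38 [567.5 165. ] [568.3 164.6 155.6]
scene pad y [79.8 80.9 87.5 95.5]
t 17.95 p [484.4 165.7 266.8] f [-0.1 -0.1  0.8] w 44.0 R [[-0.002, -1.0, 0.0], [-1.0, 0.002, 0.0], [-0.0, -0.0, -1.0]] q6 1.88
jar_green [146. 200.] 0.71
jar_blue [156. 236.] 0.87
oil_bottle [197. 220.] 0.92
tumbler [271. 153.] 0.97
pepper_mill [337. 254.] 0.6
ladle [409. 158.] 0.74
katori [390. 243.] 0.56
```

View pics/dd.png

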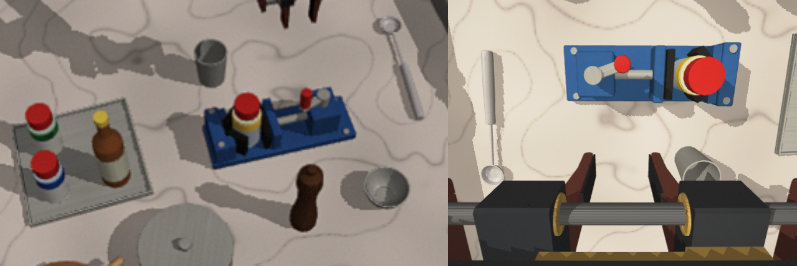

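The left half shows the jar upright between notch and pad, with everything else in place. The right half (wrist) shows the knob at about (622,64), free of the gripper, at crank ≈15.4. I'm handing in now.

```bash
python3 -c "
from workcell import ctrl
print(ctrl.close_job())"
```

```text
the job is handed in; nothing more can be done
None
```

The yellow-banded jar is standing upright in the notch of the vise and clamped, and the job was handed in at about 18 s. I lifted it by its cap, set it against the notch until I felt contact, and wound the crank from about 9.87 to 15.4 rad. The jaw was already open wide enough, so it did not need winding back first.

**Clamping:** by the knob's position, the jaw has travelled about 49 mm. That presses the pad about 5 mm and gives roughly 25 N, inside the 10 to 40 N range. I worked this force out from the crank angle; it was not measured directly.

**Last checks:**
- **Jar:** its cap is centred at about (552, 52.5) with the top at 140, level and where I set it down.
- **Pad:** its face reads about y = 81 in the top and scene views, in contact with the jar. The wrist view reads about 82.
- **Robot:** the gripper is clear of everything. The highest force I saw while turning the crank was about 14 N.
- **Other items:** the networks found seven of the eight other things within about 5 pixels of where they started. They missed the masala box, but in the last picture it looks unmoved.

The camera views disagree by up to about 5 mm on the knob's position, with the top view furthest off. I relied on the wrist and scene views and the arm's own position, which agreed with each other to within about 3 mm.

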